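# Step a vial-reader carousel back one notch

## Robot

A 6-joint arm with a two-finger parallel gripper is mounted at the origin on a cart in front of the work surface, level with it; the furniture and walls round the work are solid. World frame = base frame: x ahead of the robot, y to its left, z up, the work surface at z = 0. Lengths are in mm, angles in rad, forces in N, time in s.
With the tool pointing down it reaches from about 300 to 850 mm from the base axis. Payload 4.2 kg.
Tool frame: the origin (TCP) lies between the finger pads; the fingertips stand 25 mm ahead of it and the grasp point (between the pads) lies 6 mm ahead of it (robot.nose_length is the distance from the TCP to the fingertips, in mm); z points along the fingers, y is the line along which they close (so a half turn about z gives the same grasp; the last joint's range is limited). The gripper opens to 91 mm and grips with 3 to 60 N. Pads are 32 mm wide; open, the fingers measure 118 mm over their backs; the gripper's body (76 mm by 178 mm) begins 60 mm behind the grasp point.
Start: joints at [-1.293, 0.32, 1.565, -0, 1.257, -0.02], TCP at [168.718, -549.704, 238.976] pointing down, gripper open.
Joint ranges: [-3.11, 3.11], [-0.84, 2.01], [0.21, 2.61], [-1.34, 4.49], [0.05, 2.63], [-2.56, 2.56]. Speed limits (rad/s): [2.57, 2.57, 3.14, 3.14, 3.14, 3.14].

## Interface

Orientations are given as a unit quaternion [w, x, y, z].
In Python, from workcell import monitor, optics, robot, nets gives the robot as it stands.
- The arm moves only by the tool drive_tool, never from a script. Its arguments are lists of equal length, an entry for each row: "translation": the shift along the tool's x, y, z in m, a list of three; "spin": the turn about the tool's z in degrees. A call has exactly 8 rows; each row shifts and turns the commanded pose from where the row before left it, along the tool's axes as they then stand; what a row does not reach is not made up. A row lasts 1/8 s, in which the tool goes at most 62.5 mm and 10.7 degrees, less where a joint would pass 70% of its speed; a pose out of reach is approached as far as the arm can. A call is refused whole if a number of a shift passes 0.0625 or a number of a turn 10.7, either way. A call with a gripper value outside its range is refused whole. "jaw" is the gripper command: -1 is shut, 1 is fully open, values between are in proportion, set as the call begins (left out, the last holds). The fingers move at their own pace and stop on an object; "grip_force" is the grip in N (left out, the last holds). Time passes only in rows, so rows that do not move let the fingers close, or fill a call up. It gives the time, the measured TCP pose, the force, the opening and the grip force at its end, in the units of the state.
- monitor.observe(): the state, without advancing time (a new reading comes with each control period).
- optics.get_image(name): name is "scene" or "top"; returns the picture (480x640x3 uint8, blue, green, red); there is no depth.
- optics.camera_info(name): a dict with "fx", "fy", "cx", "cy" (pixels), "distortion" ([k1, k2, p1, p2, k3] as OpenCV has them; the pictures are not rectified), "extrinsics" (4x4, takes a point from world to camera coordinates). Camera axes: x right, y down, z forward; pixel columns grow to the right and rows downward; lengths in mm; the calibration is good to about 2 mm. A picture is of the moment at which its call begins. camera_info takes no time and is no camera call.
- robot.hand_in(): hands the job in; it is judged then, once.
Trained networks look in the newest picture that a camera, given by its name, has taken for a name from the list of things; names that differ only in an ending like _2 or _b are one class to them, and where a whole thing is asked for, a point or a joint stands for the part that bears it (a point fixed in the world has none). Each returns a list of dicts, best first, with "score" (0 to 1); they miss things now and then, are a little off and sometimes report something else, mostly with a low value. They report only what shows in the picture. A call takes as long as a camera call. They do not tell look-alikes from the thing itself.
- nets.regions_of(camera, name): "region" (480x640 bool, what is visible of it).
- nets.mark_of(camera, name): "position" ([x, y, z] in mm, in the coordinates of the camera as it stood for that picture, good to about 4 mm: a listed point, or the origin of a listed thing).
The state is a dict: "time_s": time; "joint_pos": joint angles; "dq": joint speeds; "tau": joint torques, N m; "eef_pos": TCP position; "tcp_rot": TCP orientation; "ft_force": force on the tool from outside, world axes, zero at the start; "wrist_torque": the same for the moment, N m; "grip_width": finger opening in mm; "grip_force": force on a finger pad.
Only numpy, scipy, OpenCV 4.12 (cv2) and the standard library are available. Lean on these libraries where they do the work, as an engineer would, in place of code of your own. Each camera call takes 0.05 s, during which the arm holds its last target. There are 200 camera calls.

## Task

The hand-turned vial carousel was indexed one notch too far, so one vial went past the reading head unread. With the fingertips only, tip the ratchet pawl up out of the teeth by its ball lever, push the carousel back (clockwise from above) one notch by a peg, and tip the pawl down again so that it sits in the ratchet with the skipped vial under the reading head. Lift nothing off and do not force the parts, keep the vials seated upright in their cups, and leave everything else on the bench where it is.

Things in the scene. Friction and masses are not known exactly. Their poses are not given: they have to be found in the camera images.
- reader: Fixed white round base of the reader, 256 mm across, 18 mm high; origin under its centre on the worktop, on the carousel's axis; yaw varies. +x points from the axis to the fixed column (15 mm thick, 109 mm out) that carries the reading head (44 x 40 mm box over the read point, lens 121 mm and top 180 mm above the worktop), z up.
- carousel_axis (a point): Point on the carousel's upright axis at the top face of its 202 mm disc, 32 mm above the worktop; frame as the base. Eight grey cups (38 mm across, rims 51 mm above the worktop) stand 54 mm from the axis, 45 degrees apart. The steel ratchet ring lies 88 to 100 mm from the axis: eight saw teeth, tops 43 mm above the worktop.
- carousel (a joint): Carousel angle, rad: positive forward = counter-clockwise from above, negative backward = clockwise. Starts at 0 to 0.03; the lowered pawl stops it going back at 0. One notch is 0.785 (45 degrees), so the notch behind is at -0.785, where the lowered pawl stops it again. About 2 N at a peg turns it; it stays where it is left. With the pawl down it can only click forward.
- peg (a point): Top centre of one of eight upright steel finger pegs, 8.4 mm across, on the disc 80 mm from the axis, 45 degrees apart, midway between cups; tops 82 mm above the worktop. At joint 0 this one stands 202.5 degrees counter-clockwise from the base's +x, at the front; pushed clockwise round the axis one notch it travels 63 mm to the left along the front. The three nearest cups are empty.
- pawl (a joint): Ratchet pawl angle about its level pivot, rad: 0 = nose seated at the foot of a tooth, grows as the nose lifts, 1.05 = tipped over against its stop. Clear of the teeth above 0.3. The ball outweighs the nose: tipped beyond about 0.6 it falls over and stays up by itself; brought back below about 0.3 it drops into the teeth. Swings freely; under 1 N tips it.
- pawl_pivot (a point): Pawl pivot on a fixed bracket at the left front of the base, 55 mm above the worktop; frame as the base. The bracket plate stands outward of the pawl, top 70 mm above the worktop. The pawl swings in an upright plane tangent to the ratchet ring; the level direction from its nose to its pivot, the way the teeth there move going backward, is (0.5, 0.866, 0) in the base frame.
- pawl_ball (a point): Centre of the 18 mm steel ball on the pawl's thumb lever (6 mm rod), 50 mm from the pivot. Pawl down: it leans 25 degrees toward the nose, ball 100 mm above the worktop. Pawl up: it leans 35 degrees the other way, ball 96 mm above the worktop. Pushed level from the nose side toward and past the pivot, ball or rod lifts the pawl; pushed back the other way it drops it.
- pawl_tip (a point): Centre of the pawl's rounded nose, 6 mm thick; seated it is 42 mm from the pivot measured level and 36 mm above the worktop; it rises about 45 mm when the pawl is tipped up.
- read_point (a point): Point on the optical axis of the reading head, 54 mm from the carousel axis along the base's +x, at the height of a seated vial's middle (69 mm above the worktop).
- vial_skipped_mid (a point): The skipped vial: middle (half-way up) of a loose stoppered glass vial, 30 mm across and 70 mm tall, standing in a cup one notch forward of the reading head (45 degrees counter-clockwise) at the start; seated, this point is 69 mm above the worktop. It rides with the carousel.
- vial_1_mid (a point): Another vial: middle (half-way up) of a loose stoppered glass vial, 30 mm across and 70 mm tall, standing in a cup 90 degrees forward of the reading head at the start; seated, this point is 69 mm above the worktop. It rides with the carousel.
- vial_2_mid (a point): Another vial: middle (half-way up) of a loose stoppered glass vial, 30 mm across and 70 mm tall, standing in a cup under the reading head at the start; seated, this point is 69 mm above the worktop. It rides with the carousel.
- vial_3_mid (a point): Another vial: middle (half-way up) of a loose stoppered glass vial, 30 mm across and 70 mm tall, standing in a cup one notch short of the reading head at the start; seated, this point is 69 mm above the worktop. It rides with the carousel.
- vial_4_mid (a point): Another vial: middle (half-way up) of a loose stoppered glass vial, 30 mm across and 70 mm tall, standing in a cup 90 degrees short of the reading head at the start; seated, this point is 69 mm above the worktop. It rides with the carousel.
- tube_rack: Bystander: wooden rack of capped culture tubes, 52 x 124 x 120 mm; origin at the centre of its underside.
- timer: Bystander: bench timer, 45 x 70 x 29 mm; origin at the centre of its underside.
- amber_bottle: Bystander: brown bottle with a black cap, 54 mm across, 130 mm tall; origin at the centre of its underside.
- jar: Bystander: specimen jar with a red lid, 64 mm across, 75 mm tall; origin at the centre of its underside.
- petri_low: Bystander: single culture plate, 90 mm across, 15 mm high; origin at the centre of its underside.
- wash_bottle: Bystander: square white bottle with a red cap, 68 mm wide, 228 mm tall; origin at the centre of its underside.
- spare_vial: Bystander: glass vial standing by itself on the worktop, 30 mm across, 70 mm tall; origin at the centre of its underside.
Mind the look-alikes: they are no part of the job. Leave any red or yellow look-alike of the part that bears vial_1_mid alone.

How it is judged (in metres and radians):
On the way, in this order (a step that is already met when the one before it is completed fails the run):
1. the pawl is lifted clear of the teeth while the carousel still stands in its notch (value of joint pawl above 0.35 rad and value of joint carousel between -0.15 and 0.4 rad), for 0.1 s.
2. the carousel is pushed back most of a notch (value of joint carousel between -1.2 and -0.6 rad), for 0.1 s.
At the end, for the whole second after the job is handed in: The carousel stands still one notch back (joint between -0.86 and -0.68 rad), the pawl is down in the ratchet (joint below 0.12 rad), the skipped vial's middle is within 9 mm sideways of the reading axis, and all five vials stand upright (within 0.2 rad) and fully down in their cups (value of joint pawl below 0.12 rad and value of joint carousel between -0.86 and -0.68 rad and velocity of joint carousel between -0.05 and 0.05 rad/s and horizontal distance between vial_skipped_mid and read_point below 0.009 m and angle between each of vial_skipped_mid, vial_1_mid, vial_2_mid, vial_3_mid, vial_4_mid's own z axis and vertical below 0.2 rad and height (world z) of each of vial_skipped_mid, vial_1_mid, vial_2_mid, vial_3_mid, vial_4_mid below 0.076 m); the robot touches nothing.
It fails at once if a vial is lifted or tipped in its cup (height (world z) of any of vial_skipped_mid, vial_1_mid, vial_2_mid, vial_3_mid, vial_4_mid above 0.082 m or angle between any of vial_skipped_mid, vial_1_mid, vial_2_mid, vial_3_mid, vial_4_mid's own z axis and vertical above 0.35 rad).
It fails at once if the pawl or the carousel is forced or pinched hard (over 25 N on the pawl, 40 N on the carousel) (contact force between the fingers and pawl above 25 N or contact force between the fingers and carousel above 40 N).
It fails at once if something else on the bench is moved more than 25 mm (distance of any of tube_rack, timer, amber_bottle, jar, petri_low, wash_bottle, spare_vial from where it was at the start of the episode above 0.025 m).
It also fails if it takes over 58 s, if anything falls off the work surface, if the arm or the gripper's body presses on something with over 40 N, if the wrist force passes 120 N, or if a joint passes its speed limit or range.

## Working session

There is one attempt and no reset: what is moved stays moved. The work goes in short steps, Python scripts to look and compute and a tool call to move; the robot and the scene stay as the last step left them, time stands still between calls to the robot, and variables do not carry over. Pictures are saved under pics/ and viewed, at most 10 in all, crops included, and the job is handed in when it is done.

Besides the shell and the picture viewer there is one more tool, called after ">>>" as name([rows], argument=value, ...), one row to a line, values as JSON. drive_tool: Moves the arm, as the interface text tells. Its arguments: {"type":"object","properties":{"translation":{"type":"array"},"spin":{"type":"array"},"jaw":{"type":"number"},"grip_force":{"type":"number"}},"required":["translation","spin"]}

```bash
mkdir -p pics; cat > h.py <<'E'
import numpy as np, cv2
from workcell import monitor, optics, robot, nets
def snap(c,f):
    im=optics.get_image(c); cv2.imwrite('pics/'+f,im); return im
def T(c): return np.array(optics.camera_info(c)['extrinsics'],float)
def w(c,p): return (np.linalg.inv(T(c))@np.append(p,1))[:3]
def px(c,P):
    i=optics.camera_info(c);E=T(c)
    K=np.array([[i['fx'],0,i['cx']],[0,i['fy'],i['cy']],[0,0,1.]])
    return cv2.projectPoints(np.array(P,float).reshape(-1,1,3),cv2.Rodrigues(E[:3,:3])[0],E[:3,3],K,np.array(i['distortion'],float))[0].reshape(-1,2)
def mk(c,n):
    return [(round(d['score'],2),w(c,d['position']).round(0).tolist()) for d in nets.mark_of(c,n)][:3]
E
python3 - <<'E'
from h import *
for c in('scene','top'):
    snap(c,c+'0.png'); print(c,np.linalg.inv(T(c))[:3,3].round())
    for n in('reader','carousel_axis','peg','pawl_pivot','pawl_ball','pawl_tip','read_point','vial_skipped_mid','tube_rack','timer','amber_bottle','jar','petri_low','wash_bottle','spare_vial'): print(n,mk(c,n))
print(monitor.observe())
E
```

```text
scene [-164.  446. 1120.]
reader [(0.68, [545.0, 26.0, -0.0])]
carousel_axis [(0.84, [545.0, 27.0, 34.0]), (0.42, [596.0, 17.0, 68.0])]
peg [(0.64, [467.0, 22.0, 83.0]), (0.58, [394.0, -243.0, -2.0])]
pawl_pivot [(0.62, [503.0, 124.0, 54.0])]
pawl_ball [(0.56, [492.0, 111.0, 98.0])]
pawl_tip [(0.44, [477.0, 95.0, 37.0])]
read_point [(0.62, [598.0, 13.0, 72.0]), (0.56, [555.0, 80.0, 69.0])]
vial_skipped_mid [(0.75, [590.0, 58.0, 71.0])]
tube_rack [(0.73, [595.0, -339.0, -1.0]), (0.7, [440.0, -350.0, 2.0]), (0.63, [501.0, -384.0, 0.0])]
timer [(0.62, [443.0, -351.0, -2.0])]
amber_bottle [(0.58, [501.0, -386.0, 0.0])]
jar [(0.81, [544.0, 317.0, 3.0])]
petri_low [(0.92, [416.0, 300.0, 2.0])]
wash_bottle [(0.95, [627.0, 335.0, -2.0])]
spare_vial [(0.83, [392.0, -243.0, -1.0])]
top [-118. -394. 1445.]
reader []
carousel_axis [(0.85, [552.0, 27.0, 33.0])]
peg [(0.78, [469.0, 17.0, 80.0])]
pawl_pivot [(0.78, [512.0, 124.0, 53.0])]
pawl_ball [(0.59, [490.0, 112.0, 101.0])]
pawl_tip [(0.55, [466.0, 16.0, 81.0])]
read_point [(0.81, [595.0, 18.0, 70.0])]
vial_skipped_mid [(0.66, [591.0, 55.0, 68
[... 372 characters left out ...]
0])]
{'time_s': 1.6, 'joint_pos': array([-1.29301613e+00,  3.19593368e-01,  1.56453177e+00,  1.77195561e-05,
        1.25741077e+00, -1.99920922e-02]), 'dq': array([-0.00099197, -0.0012077 ,  0.00090127,  0.00068943,  0.00120153,
        0.00113163]), 'tau': array([ 9.99201657e-04, -4.12343287e+01, -2.32225907e+01,  7.28982431e-02,
        3.77259823e-02, -1.48983946e-05]), 'eef_pos': array([ 168.70866723, -549.6876728 ,  238.96739945]), 'tcp_rot': array([2.70556059e-05, 9.88937322e-01, 1.48333990e-01, 1.20055920e-05]), 'ft_force': array([ 0.62960355,  0.32454606, -0.38210328]), 'wrist_torque': array([-0.01706266, -0.00292541,  0.02254157]), 'grip_force': 0.0, 'grip_width': 91.3533213546134}
```

View images.

```bash
python3 - <<'E'
from h import *
from scipy.optimize import least_squares
B=np.array([[0,0],[80*np.cos(np.radians(202.5)),80*np.sin(np.radians(202.5))],[-60.4,83.4],[-70.9,65.1],[54,0]])
W=np.array([[548.5,27],[468,19.5],[507.5,124],[491,111.5],[596.5,16]])
R=lambda a:np.array([[np.cos(a),-np.sin(a)],[np.sin(a),np.cos(a)]])
s=least_squares(lambda q:((R(q[2])@B.T).T+q[:2]-W).ravel(),[548,27,-.2]);print(s.x,np.degrees(s.x[2]),s.fun.reshape(-1,2).round(1))
c=s.x[:2];a=s.x[2]
f=lambda x,y,z:[*(R(a)@[x,y]+c),z]
pts=[f(*B[1],82),f(*B[2],55),f(*B[3],100),f(-81.4,47,36),f(0,0,32),f(54,0,69),f(-60.4+.5*28.7,83.4+.866*28.7,96)]
print(np.round(pts),R(a)@[.5,.866])
for n in('scene','top'):
    im=cv2.imread(f'pics/{n}0.png');p=px(n,pts)
    print(p.round())
    u,v=px(n,[f(-30,20,60)])[0].astype(int)
    k=im[max(v-100,0):v+100,max(u-130,0):u+130]
    k=cv2.resize(k,None,fx=3,fy=3)
    for x,y in p: cv2.circle(k,(int((x-max(u-130,0))*3),int((y-max(v-100,0))*3)),4,(255,0,255),1)
    cv2.imwrite(f'pics/{n}_c.png',k);print(max(u-130,0),max(v-100,0))
E
```

```text
[ 5.45822671e+02  2.93155994e+01 -2.48224398e-01] -14.22221035625223 [[-2.7  2.3]
 [-1.3 -1.7]
 [ 0.3  1. ]
 [ 2.1 -1.7]
 [ 1.7  0. ]]
[[467.  18.  82.]
 [508. 125.  55.]
 [493. 110. 100.]
 [478.  95.  36.]
 [546.  29.  32.]
 [598.  16.  69.]
 [528. 146.  96.]] [0.69743672 0.71661568]
[[319. 253.]
 [267. 271.]
 [275. 260.]
 [287. 278.]
 [295. 245.]
 [286. 218.]
 [252. 258.]]
160 150
[[290. 256.]
 [263. 230.]
 [264. 229.]
 [268. 247.]
 [302. 240.]
 [316. 220.]
 [260. 213.]]
158 136
```

View pics/scene0.png

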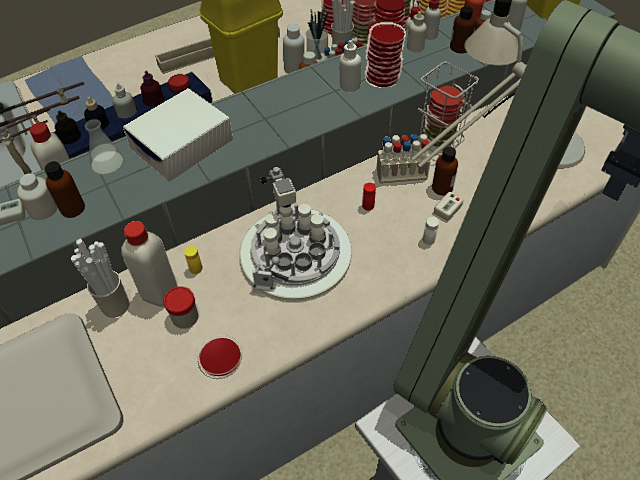

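View pics/scene_c.png

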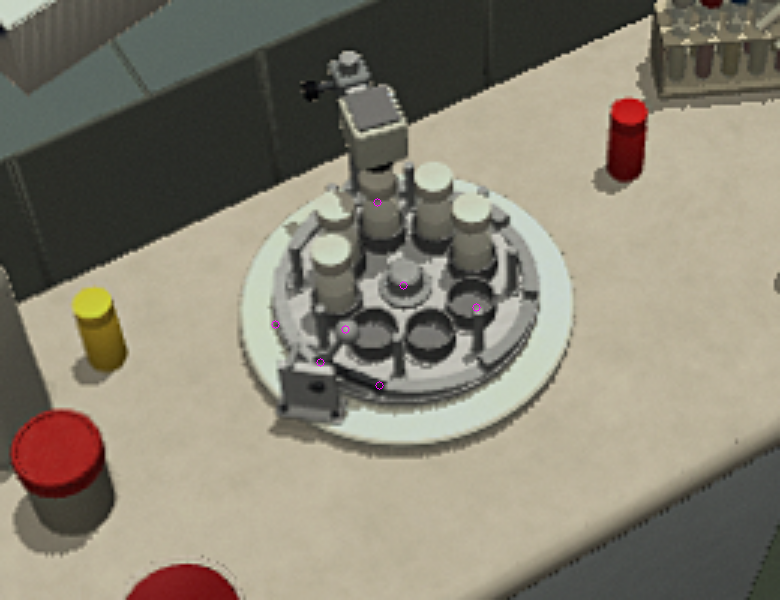

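View pics/top_c.png

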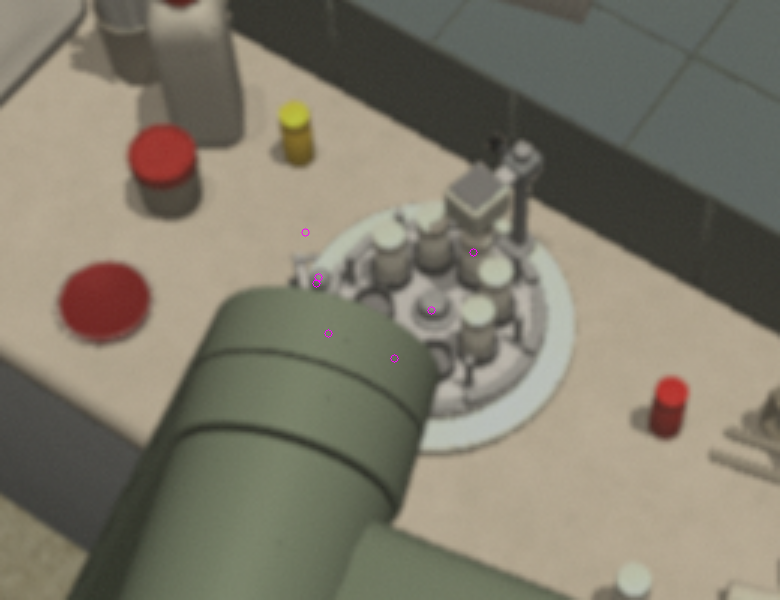

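The ball shows at about (345,329) in the scene crop, the front peg at (478,325), and the pawl and bracket at (310,385). All of them match my fitted model (yaw −14°).

Look-alikes in the full scene picture are the red vial (369,196), the yellow vial (193,259) and the spare vial (430,232). None of these is touched. For the peg I take the front one by the empty cups, not the left one at (320,325) in the crop.

The next move shuts the jaw and turns the tool.

>>> drive_tool([
  [0,0,0],
  [0,0,0],
  [0,0,0],
  [0,0,0],
  [0,0,0],
  [0,0,0],
  [0,0,0],
  [0,0,0],
], spin=[-10,-10,-10,-10,-10,-10,-10,-10], jaw=-1)

```text
time_s: 2.6
eef_pos: [168.7, -549.7, 239.0]
tcp_rot: [0.0, 0.66, 0.751, -0.0]
ft_force: [-0.8, -0.1, -0.3]
grip_width: 14.2
grip_force: 0.0
```

>>> drive_tool([
  [0,0,0],
  [0,0,0],
  [0,0,0],
  [0,0,0],
  [0.011,0.033,0],
  [0.011,0.033,0],
  [0.011,0.033,0],
  [0.011,0.033,0],
], spin=[-10,-10,-10,-9,0,0,0,0])

```text
time_s: 3.6
eef_pos: [229.0, -423.1, 239.1]
tcp_rot: [0.0, 0.374, 0.927, -0.0]
ft_force: [-0.2, 0.3, -0.6]
grip_width: 0.3
grip_force: 0.0
```

>>> drive_tool([
  [0.011,0.033,0],
  [0.011,0.033,0],
  [0.011,0.033,0],
  [0.011,0.033,0],
  [0.011,0.033,0],
  [0.011,0.033,0],
  [0.011,0.033,0],
  [0.011,0.033,0],
], spin=[0,0,0,0,0,0,0,0])

```text
time_s: 4.6
eef_pos: [348.9, -171.9, 239.2]
tcp_rot: [0.0, 0.374, 0.927, -0.0]
ft_force: [0.8, -0.9, 0.3]
grip_width: 0.4
grip_force: 0.0
```

>>> drive_tool([
  [0.011,0.033,0],
  [0.011,0.033,0],
  [0.011,0.033,0],
  [0.011,0.033,0],
  [0.011,0.033,0],
  [0.011,0.033,0],
  [0.011,0.033,0],
  [0,0,0],
], spin=[0,0,0,0,0,0,0,0])

```text
time_s: 5.6
eef_pos: [454.0, 48.3, 238.9]
tcp_rot: [0.0, 0.373, 0.928, 0.0]
ft_force: [-1.1, -0.0, 1.0]
grip_width: 0.3
grip_force: 0.0
```

>>> drive_tool([
  [0.008,0.01,0],
  [0.007,0.01,0],
  [0,0.01,0.02],
  [0,0,0.025],
  [0,0,0.025],
  [0,0,0.025],
  [0,0,0.025],
  [0,0,0],
], spin=[0,0,0,0,0,0,0,0])

```text
time_s: 6.6
eef_pos: [461.9, 78.6, 117.7]
tcp_rot: [-0.002, 0.374, 0.927, -0.001]
ft_force: [0.2, -0.2, -0.4]
grip_width: 0.3
grip_force: 0.0
```

```bash
cat > look.py <<'E'
from h import *
import sys
for c in('scene','top'):
    snap(c,sys.argv[1]+c+'.png')
    for n in('peg','pawl_pivot','pawl_ball','pawl_tip'): print(c,n,mk(c,n)[:2])
k=[]
for c in('scene','top'):
    im=cv2.imread('pics/'+sys.argv[1]+c+'.png');u,v=px(c,[[510,70,60]])[0].astype(int)
    k.append(cv2.resize(im[v-75:v+75,u-65:u+65],(390,450),interpolation=cv2.INTER_CUBIC)); print(c,u-65,v-75)
cv2.imwrite('pics/'+sys.argv[1]+'.png',np.hstack(k)); print(monitor.observe()['eef_pos'])
E
python3 look.py a
```

```text
scene peg [(0.67, [466.0, 18.0, 85.0])]
scene pawl_pivot [(0.66, [505.0, 125.0, 54.0])]
scene pawl_ball [(0.73, [491.0, 111.0, 101.0])]
scene pawl_tip [(0.62, [476.0, 96.0, 38.0])]
top peg [(0.9, [467.0, 15.0, 81.0])]
top pawl_pivot []
top pawl_ball [(0.58, [543.0, 26.0, 3.0]), (0.28, [500.0, -386.0, -2.0])]
top pawl_tip []
scene 222 181
top 216 162
[463.47647211  78.81249118 119.3320584 ]
```

View pics/a.png

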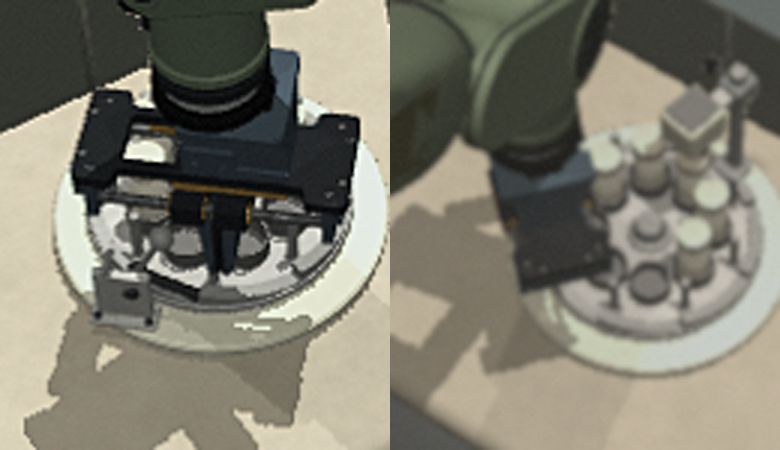

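The ball at (158,237) in the left panel lies ahead of the closed fingers at (222,260), with a clear gap between them. I'll lower a little and push.

>>> drive_tool([
  [0.002,0,0.005],
  [0,0.008,0],
  [0,0.008,0],
  [0,0.008,0],
  [0,0.008,0],
  [0,0.008,0],
  [0,0.008,0],
  [0,0.008,0],
], spin=[0,0,0,0,0,0,0,0])

```text
time_s: 8.1
eef_pos: [501.2, 121.0, 113.9]
tcp_rot: [0.0, 0.374, 0.927, 0.0]
ft_force: [-0.0, -0.8, -0.3]
grip_width: 0.4
grip_force: 0.0
```

>>> drive_tool([
  [0,0.006,0],
  [0,0,0],
  [0,0,0],
  [0,0,0],
  [0,-0.015,0],
  [0,-0.02,0],
  [0,-0.025,0],
  [0,0,0],
], spin=[0,0,0,0,0,0,0,0])

```text
time_s: 9.1
eef_pos: [460.9, 80.1, 113.9]
tcp_rot: [-0.001, 0.375, 0.927, -0.001]
ft_force: [-0.1, -0.6, 0.3]
grip_width: 0.7
grip_force: 0.0
```

```bash
python3 look.py b
```

```text
scene peg [(0.66, [469.0, 16.0, 85.0])]
scene pawl_pivot [(0.72, [507.0, 124.0, 58.0]), (0.45, [543.0, 28.0, 0.0])]
scene pawl_ball [(0.47, [528.0, 145.0, 97.0])]
scene pawl_tip [(0.74, [478.0, 99.0, 86.0])]
top peg [(0.85, [469.0, 17.0, 83.0]), (0.62, [599.0, 14.0, 73.0])]
top pawl_pivot []
top pawl_ball []
top pawl_tip []
scene 222 181
top 216 162
[463.41079624  81.86819352 113.82530516]
```

View pics/b.png

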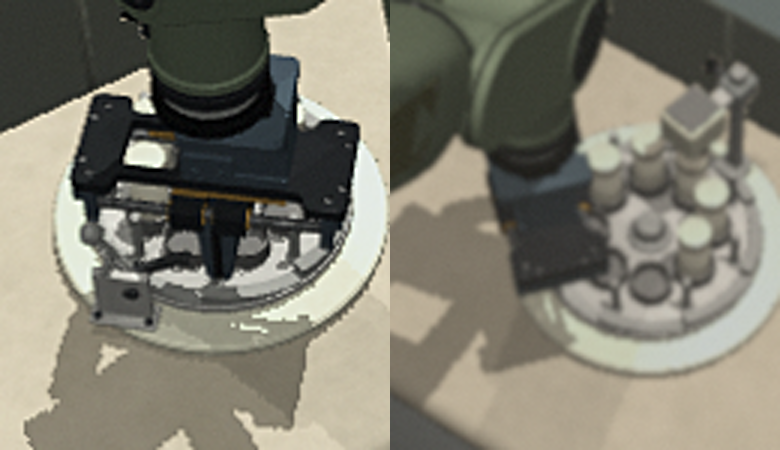

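The pawl is up: the ball is now at (92,233) in the left panel and the nose is raised. Next I rise, turn the tool and move behind the front peg.

>>> drive_tool([
  [0,0,-0.02],
  [0,0,0],
  [0,0,0],
  [-0.004,-0.023,0],
  [-0.004,-0.023,0],
  [-0.004,-0.024,0],
  [-0.004,-0.024,0],
  [0,0,0],
], spin=[0,-10,-10,-10,0,0,0,0])

```text
time_s: 10.6
eef_pos: [452.1, -13.6, 133.9]
tcp_rot: [-0.0, 0.122, 0.992, -0.0]
ft_force: [-1.1, 0.4, -0.3]
grip_width: 0.2
grip_force: 0.0
```

>>> drive_tool([
  [0,0,0.012],
  [0,0,0.012],
  [0,0,0.012],
  [0,0,0.012],
  [0,0,0],
  [0,0,0],
  [0,0,0],
  [0,0,0],
], spin=[0,0,0,0,0,0,0,0])

```text
time_s: 11.6
eef_pos: [452.4, -12.8, 86.3]
tcp_rot: [0.0, 0.121, 0.993, -0.0]
ft_force: [0.7, 0.1, -0.5]
grip_width: 0.7
grip_force: 0.0
```

```bash
cat > m.py <<'E'
from h import *
a=-14.2*np.pi/180;R=np.array([[np.cos(a),-np.sin(a)],[np.sin(a),np.cos(a)]])
b=lambda p:(R.T@(np.array(p)[:2]-[545.8,29.3])).round(1)
print('tcp base',b(monitor.observe()['eef_pos']),monitor.observe()['eef_pos'].round(1))
for c in('scene','top'):
    optics.get_image(c)
    for n in('peg','vial_skipped_mid','pawl_tip','pawl_ball'):
        for d in nets.mark_of(c,n)[:3]:
            P=w(c,d['position']);q=b(P);print(c,n,round(d['score'],2),P.round(),q,np.degrees(np.arctan2(q[1],q[0])).round(1))
E
python3 m.py; python3 look.py c>/dev/null
```

```text
tcp base [-80.2 -63.8] [452.4 -12.8  86.3]
scene peg 0.85 [466.  16.  84.] [-73.8 -32.3] -156.4
scene peg 0.46 [594.  20.  71.] [49.1  3.2] 3.7
scene vial_skipped_mid 0.79 [587.  56.  70.] [33.7 36.4] 47.2
scene pawl_tip 0.73 [479. 100.  81.] [-82.6  52.4] 147.6
scene pawl_tip 0.39 [557.  82.  67.] [-1.9 53.9] 92.0
scene pawl_ball 0.53 [527. 147.  94.] [-46.9 109.7] 113.1
top peg 0.83 [468.  16.  83.] [-72.3 -32.2] -156.0
top vial_skipped_mid 0.66 [597.  14.  72.] [53.1 -1.8] -1.9
```

View pics/c.png

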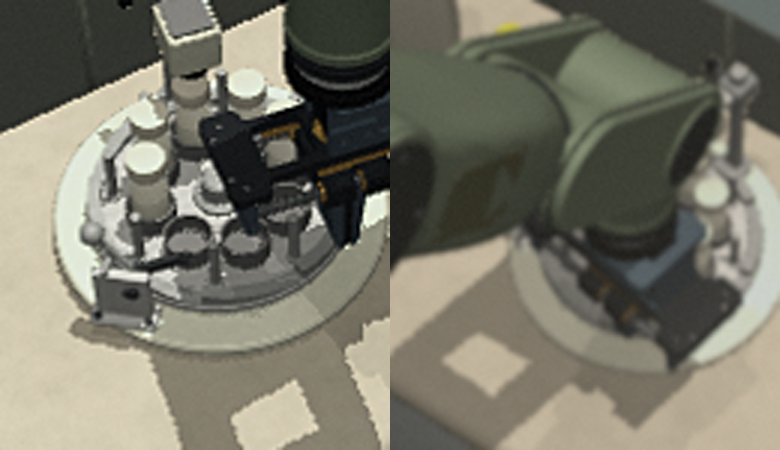

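The fingers at (345,225) stand to the right of the front peg at (293,235), so I push along tool +y.

>>> drive_tool([
  [0,0.007,0],
  [0,0.007,0],
  [0,0.007,0],
  [0,0.007,0],
  [0,0.007,0],
  [0,0.007,0],
  [0,0.007,0],
  [0,0.005,0],
], spin=[0,0,0,0,0,0,0,0])

```text
time_s: 13.6
eef_pos: [465.4, 40.1, 86.0]
tcp_rot: [0.0, 0.121, 0.993, 0.0]
ft_force: [-0.7, -0.3, -1.1]
grip_width: 0.1
grip_force: 1.0
```

>>> drive_tool([
  [0,0.005,0],
  [0,0.004,0],
  [0,0.003,0],
  [0,0.002,0],
  [0,0,0],
  [0,0,0],
  [0,0,0],
  [0,0,0],
], spin=[0,0,0,0,0,0,0,0])

```text
time_s: 14.6
eef_pos: [468.4, 53.3, 85.9]
tcp_rot: [-0.0, 0.121, 0.993, 0.0]
ft_force: [0.3, 0.3, 0.4]
grip_width: 0.4
grip_force: 0.0
```

```bash
python3 m.py; python3 look.py d>/dev/null
```

```text
tcp base [-80.9   4.2] [468.4  53.3  85.9]
scene peg 0.74 [475.  68.  84.] [-78.4  20.4] 165.4
scene vial_skipped_mid 0.67 [ 439. -348.    1.] [ -11.2 -391.9] -91.6
scene vial_skipped_mid 0.44 [594.  24.  69.] [48.3  7.1] 8.4
scene pawl_tip 0.49 [479. 101.  83.] [-82.   53.1] 147.1
scene pawl_ball 0.63 [525. 149.  96.] [-50. 111.] 114.2
top peg 0.94 [474.  67.  86.] [-78.5  18.6] 166.7
top peg 0.52 [596.  15.  71.] [52.4 -1.9] -2.1
top vial_skipped_mid 0.59 [601.  21.  67.] [55.9  5.8] 5.9
top pawl_tip 0.46 [ 501. -387.   -2.] [  59.2 -414.5] -81.9
```

View pics/d.png

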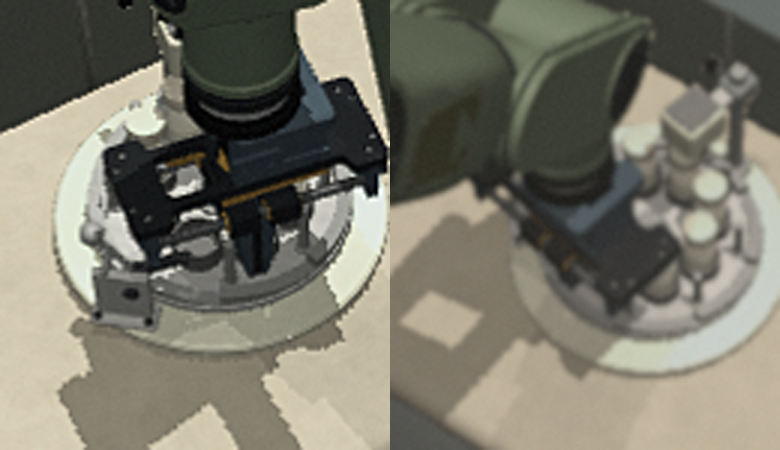

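The peg, at (230,255) in the left panel, has gone back about 0.65 rad. It needs roughly 7 mm more.

>>> drive_tool([
  [0,0.003,0],
  [0,0.002,0],
  [0,0.002,0],
  [0,0,0],
  [0,0,0],
  [0,-0.01,0],
  [0,-0.015,0],
  [0,0,0],
], spin=[0,0,0,0,0,0,0,0])

```text
time_s: 16.6
eef_pos: [463.5, 34.6, 85.9]
tcp_rot: [-0.0, 0.122, 0.992, -0.0]
ft_force: [-0.6, 0.2, -0.8]
grip_width: 0.4
grip_force: 0.0
```

>>> drive_tool([
  [0,0,-0.02],
  [0,0,-0.025],
  [0,0,-0.025],
  [-0.03,0,-0.025],
  [-0.03,0,-0.025],
  [0,0,0],
  [0,0,0],
  [0,0,0],
], spin=[0,0,0,0,0,0,0,0])

```text
time_s: 17.6
eef_pos: [520.7, 21.5, 204.7]
tcp_rot: [-0.002, 0.121, 0.993, -0.0]
ft_force: [1.0, -0.3, 0.9]
grip_width: 0.5
grip_force: 0.0
```

```bash
python3 m.py
```

```text
tcp base [-22.4 -13.8] [520.7  21.5 204.7]
scene peg 0.58 [478.  73.  80.] [-76.9  25.5] 161.7
scene vial_skipped_mid 0.58 [596.  19.  72.] [51.6  2.1] 2.3
scene pawl_tip 0.56 [480.  99.  84.] [-81.4  51.5] 147.7
scene pawl_tip 0.4 [545. 314.  -0.] [-70.4 275.6] 104.3
scene pawl_ball 0.75 [529. 146.  98.] [-45.5 109.3] 112.6
top peg 0.92 [480.  73.  83.] [-74.4  26.2] 160.6
top pawl_tip 0.5 [483.  94.  84.] [-76.9  47. ] 148.6
top pawl_ball 0.6 [528. 147.  96.] [-46.6 109.6] 113.0
```

>>> drive_tool([
  [0,0,0],
  [0,0,0],
  [0,0,0],
  [0.0164,0.026,0],
  [0.0164,0.026,0],
  [0.0164,0.026,0],
  [0.0164,0.026,0],
  [0.0164,0.026,0],
], spin=[10,10,10,0,0,0,0,0])

```text
time_s: 19.1
eef_pos: [553.7, 172.8, 205.9]
tcp_rot: [0.0, 0.374, 0.927, -0.0]
ft_force: [-0.5, 0.5, 0.1]
grip_width: 0.1
grip_force: 0.0
```

>>> drive_tool([
  [0,0,0],
  [0,0,0.02],
  [0,0,0.02],
  [0,0,0.02],
  [0,0,0.02],
  [0,0,0],
  [0,0,0],
  [0,0,0],
], spin=[0,0,0,0,0,0,0,0])

```text
time_s: 20.1
eef_pos: [554.1, 171.7, 127.0]
tcp_rot: [0.001, 0.374, 0.927, 0.001]
ft_force: [-0.7, -0.8, 1.0]
grip_width: 0.6
grip_force: 0.0
```

```bash
python3 m.py; python3 look.py e>/dev/null
```

```text
tcp base [-26.8 140.1] [554.1 171.7 127. ]
scene peg 0.53 [527. 150.  95.] [-47.5 112.4] 112.9
scene vial_skipped_mid 0.79 [596.  17.  71.] [51.7  0.8] 0.9
scene pawl_tip 0.63 [480.  99.  83.] [-80.8  51.9] 147.3
scene pawl_ball 0.64 [478. 102.  84.] [-83.3  53.9] 147.1
scene pawl_ball 0.48 [529. 147.  94.] [-45.1 109.5] 112.4
scene pawl_ball 0.39 [602.  15.  70.] [58.3  0.1] 0.1
top peg 0.64 [477.  72.  82.] [-77.   24.9] 162.1
top vial_skipped_mid 0.66 [599.  18.  69.] [54.7  2.3] 2.4
top vial_skipped_mid 0.19 [545.  28.   4.] [-0.5 -1.5] -108.4
top pawl_tip 0.53 [485.  95.  83.] [-75.4  48.9] 147.0
top pawl_tip 0.41 [ 598. -333.    1.] [ 139.7 -338.9] -67.6
top pawl_tip 0.28 [ 401. -251.   -1.] [ -71.9 -307.6] -103.2
top pawl_ball 0.68 [537. -25.  68.] [  5.1 -55.1] -84.7
top pawl_ball 0.58 [526. 147.  93.] [-48.4 108.9] 114.0
top pawl_ball 0.48 [507. 123.  48.] [-60.1  81.2] 126.5
```

View pics/e.png

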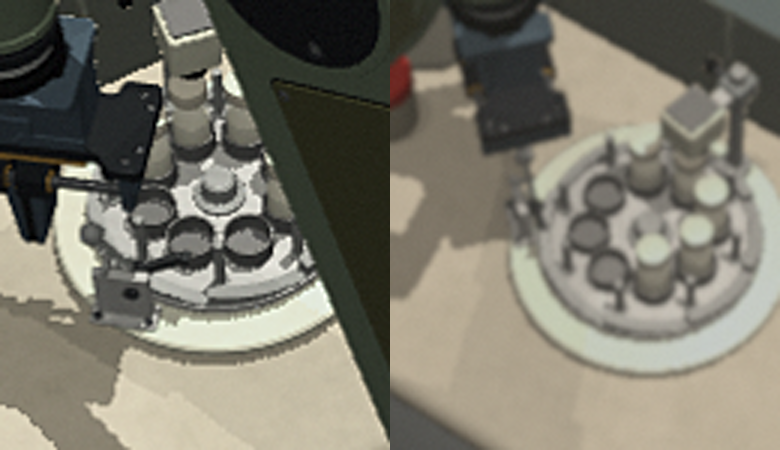

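The fingers at (35,225) in the left panel stand beyond the raised ball at (92,235), and the vial under the head is lined up. I'll lower and push back.

>>> drive_tool([
  [0,0,0.016],
  [0,-0.008,0],
  [0,-0.008,0],
  [0,-0.008,0],
  [0,-0.008,0],
  [0,-0.008,0],
  [0,-0.008,0],
  [0,-0.006,0],
], spin=[0,0,0,0,0,0,0,0])

```text
time_s: 22.1
eef_pos: [515.6, 132.4, 109.9]
tcp_rot: [-0.0, 0.374, 0.927, -0.0]
ft_force: [-0.0, 0.3, -0.6]
grip_width: 0.5
grip_force: 0.0
```

>>> drive_tool([
  [0,-0.003,0],
  [0,0,0],
  [0,0,0],
  [0,0,0],
  [0,0.02,0],
  [0,0.03,0],
  [0,0.02,0],
  [0,0,-0.03],
], spin=[0,0,0,0,0,0,0,0])

```text
time_s: 23.1
eef_pos: [562.2, 181.9, 137.8]
tcp_rot: [-0.002, 0.374, 0.928, -0.001]
ft_force: [0.2, -0.1, 0.9]
grip_width: 0.5
grip_force: 0.0
```

```bash
python3 m.py; python3 look.py f>/dev/null
```

```text
tcp base [-21.6 151.9] [562.2 181.9 137.8]
scene peg 0.59 [481.  77.  83.] [-75.   30.2] 158.1
scene vial_skipped_mid 0.51 [600.  12.  70.] [56.8 -3.1] -3.1
scene vial_skipped_mid 0.49 [595.  16.  70.] [50.5 -0.9] -1.0
scene pawl_tip 0.43 [476.  97.  36.] [-84.1  48.6] 150.0
scene pawl_ball 0.68 [491. 112. 101.] [-73.4  67. ] 137.6
scene pawl_ball 0.59 [502. 122.  52.] [-65.5  79.3] 129.6
top peg 0.97 [480.  72.  82.] [-74.3  25.5] 161.1
top vial_skipped_mid 0.6 [601.  17.  68.] [56.5  1.5] 1.5
top vial_skipped_mid 0.31 [479.  92.  38.] [-79.8  44.6] 150.8
top pawl_tip 0.65 [508. 122.  51.] [-59.2  80.5] 126.3
top pawl_tip 0.57 [491. 111.  99.] [-73.   66.2] 137.8
top pawl_tip 0.46 [481.  93.  40.] [-78.4  46.2] 149.5
top pawl_ball 0.61 [490. 112.  99.] [-74.4  66. ] 138.4
```

View pics/f.png

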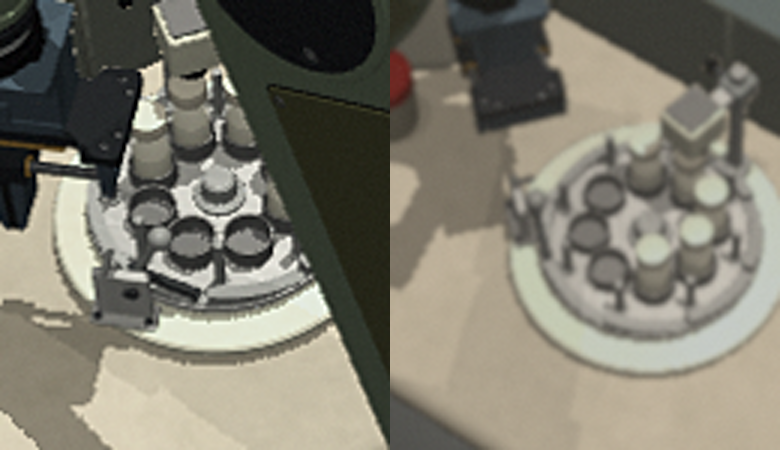

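The pawl is down again: the ball is back at its original seated position, at (160,237) in the left panel, with the nose about 37 mm above the worktop. The skipped vial is under the head and the hand touches nothing.

```bash
python3 -c "
from workcell import robot
print(robot.hand_in())"
```

```text
the job is handed in; nothing more can be done
None
```

I tipped the pawl up, pushed the carousel back one notch (about −0.73 rad by camera) and tipped the pawl down again. The last pictures show it seated in the ratchet with the skipped vial under the reading head, and I handed the job in; the interface gave no verdict.

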